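Strip down a school calorimeter for weighing and drying

ROBOT

A 7-joint arm with a two-finger parallel gripper is mounted at the origin on the work surface. World frame = base frame: x ahead of the robot, y to its left, z up, the work surface at z = 0. Lengths are in m, angles in rad, forces in N, time in s.
With the tool pointing down it reaches from about 0.35 to 0.9 m from the base axis. Payload 8.1 kg.
Tool frame: the origin (TCP) lies on the centre line of the jaws, within the pads' length; the fingertips stand 19 mm ahead of it and the grasp point (between the pads) is the TCP; z points along the fingers, y is the direction in which the jaws open and shut (so a half turn about z gives the same grasp; the last joint's range is limited). The gripper opens to 92 mm and grips with 3 to 60 N. Pads are 19 mm wide; open, the fingers measure 130 mm over their backs; the gripper's body (75 mm by 190 mm) begins 47 mm behind the grasp point.
Start: joints at [1.204, 0.434, 0.025, 1.573, -0.012, 1.134, -0.075], TCP at [0.163, -0.603, 0.246] pointing down, gripper open.
Joint ranges: [-2.62, 2.62], [-0.44, 2.09], [-1.27, 1.32], [0.08, 2.57], [-1.32, 4.46], [0.12, 2], [-2.74, 2.74]. Speed limits (rad/s): [2.22, 2.22, 3.01, 3.01, 3.14, 3.14, 3.14].

INTERFACE

Orientations are given as [roll, pitch, yaw] about the fixed x, y, z axes, in that order (R = Rz(yaw) Ry(pitch) Rx(roll)).
In Python, from rig import r gives the robot as it stands.
- The arm moves only by the shell command python3 -m pendant 'ROWS' [FORCE]. ROWS is text: rows parted by semicolons, each of 5 numbers parted by spaces: the finger opening in mm, from 0 to 91.8, then the shift along the tool's x, y, z in mm, then the turn about the tool's z in degrees. A call has 1 to 8 rows; each row is the pose to reach, as a shift and turn from the pose commanded when the call began, along the tool's axes at that moment; what a row does not reach only later rows make up. A row lasts 1/10 s, in which the tool goes at most 50 mm and 8.59 degrees, less where a joint would pass 70% of its speed; a pose out of reach is approached as far as the arm can. A call with a gripper value outside its range is refused whole. The fingers move at their own pace and stop on an object; FORCE is the grip in N (left out, the last holds). Time passes only in rows, so rows that repeat a pose let the fingers close. It gives the time, the measured TCP pose, the force and the opening at its end, in the units of the state.
- r.get_state(): the state, without advancing time (a new reading comes with each control period).
- r.capture(name): name is "scene" or "top" or "wrist"; returns a dict with "image" (420x560x3 uint8, blue, green, red), "z_map" (420x560 float32, m along the optical axis (not along the pixel's ray), 0 where there is no reading), "fx", "fy", "cx", "cy" (pixels), "dist_coeffs" ([k1, k2, p1, p2, k3] as OpenCV has them; the pictures are not rectified), "origin" and "rotation" of the camera in the world. Camera axes: x right, y down, z forward; pixel columns grow to the right and rows downward; lengths in m; the calibration is good to about 2 mm. A picture is of the moment at which its call begins.
- r.job_done(): hands the job in, once; it reports no verdict.
Trained networks look in a picture, given as the dict that the camera call returned (one of the last four; its "shot" number tells which), for a name from the list of things; names that differ only in an ending like _2 or _b are one class to them, and where a whole thing is asked for, a point or a joint stands for the part that bears it (a point fixed in the world has none). Each returns a list of dicts, best first, with "confidence" (0 to 1); they miss things now and then, are a little off and sometimes report something else, mostly with a low value. They report only what shows in the picture. A call takes as long as a camera call. They do not tell look-alikes from the thing itself.
- r.masks_of(target, picture): "mask" (420x560 bool, what is visible of it) and "bbox" ([left, top, right, bottom] in pixels, round what is visible of it).
The state is a dict: "time_s": time; "joint_positions": joint angles; "joint_vel": joint speeds; "tau": joint torques, N m; "ee_pos": TCP position; "eef_rot": TCP orientation; "wrist_force": force on the tool from outside, world axes, zero at the start; "torque": the same for the moment, N m; "grip_width": finger opening in m.
Only numpy, scipy, OpenCV 4.12 (cv2) and the standard library are available. Lean on these libraries where they do the work, as an engineer would, in place of code of your own. Each camera call takes 0.05 s, during which the arm holds its last target.

TASK

The calorimeter on the bench is finished with; take it apart from the top down, one part at a time, setting each part down before you lift the next: black lid, knob up, on the white tile; copper cup on the balance pan; cork collar on the grey draining mat; and last the blue jacket in the yellow tray. Leave each part standing the same way up as it was, in the middle of its place, and set it down gently without dropping it. Leave the glass flask and the brown bottle standing where they are.

Things in the scene. Friction and masses are not known exactly. Their poses are not given: they have to be found in the camera images.
- lid: Black plastic lid, the topmost part of the calorimeter. Round about its z axis (up): a plug 34 mm in diameter and 6 mm deep, a disc 46 mm in diameter and 8 mm thick above it, and on top a round knob 16 mm in diameter and 22 mm tall; 36 mm tall in all. Origin: centre of the underside of the plug. At the start the plug sits loosely (2 mm all round) in the mouth of the cup and the disc rests on the cup's rim. 40 g.
- cup: Copper cup, round about its z axis (up), 68 mm tall: the lower 48 mm is 40 mm in diameter, the top 20 mm is a wider band 50 mm in diameter with a 6 mm wall (mouth 38 mm). Origin: centre of its underside. At the start it hangs in the collar's hole with 2 mm play, its wide band resting on the collar's top, so that only this 20 mm band stands clear above the collar. 100 g.
- collar: Cork collar (a thick ring), round about its z axis (up), 26 mm tall, with a 44 mm hole right through: the lower 8 mm is a spigot 53 mm in diameter, the upper 18 mm a flange 62 mm in diameter. Origin: centre of its underside (the spigot's end). At the start the spigot sits in the jacket's mouth (60 mm) with some 2 mm of play all round and the flange rests on the jacket's rim, so that the 18 mm flange stands clear above the jacket. 50 g.
- jacket: Blue plastic jacket, an open round can that carries all the rest, round about its z axis (up): 66 mm in outer diameter, 80 mm tall, wall 3 mm, with a foot flange 80 mm in diameter and 6 mm high. Origin: centre of its underside. It stands loose on the bench. The assembled calorimeter is 148 mm tall. 200 g.
- tile: White glazed square tile, 108 mm by 108 mm and 7 mm thick, fixed, place of the lid. Origin: centre of its underside, on the bench; z up, x and y along its edges.
- balance: White laboratory balance with a round steel pan, fixed, place of the cup. Pan 110 mm in diameter, its flat top 50 mm above the bench. Origin: on the bench straight below the centre of the pan; z up. The housing (36 mm tall) reaches 112 mm from the origin along -x, where the display is, 68 mm along +x and 63 mm to either side.
- mat: Grey ribbed square draining mat, 130 mm by 130 mm and 6 mm thick, its top flat to rest on, fixed, place of the collar. Origin: centre of its underside, on the bench; z up.
- tray: Yellow open tray, 150 mm along its x and 130 mm along its y outside (its lip 166 mm by 150 mm), 30 mm tall, walls and floor 4 mm thick, fixed, place of the jacket. Origin: centre of its underside, on the bench; z up.
- flask: Bystander: small conical glass flask with a red stopper, 51 mm in diameter at the base, 95 mm tall, standing loose on the bench. Origin: centre of its underside; z up. To be left alone.
- reagent: Bystander: small brown glass bottle with a black cap, 46 mm in diameter, 85 mm tall, standing loose on the bench. Origin: centre of its underside; z up. To be left alone.
Not all that is in view belongs to the job. Leave any purple look-alike of the cup alone.

How it is judged:
By the outcome, as a careful person would: the job done as asked, in the order asked, and still so for the second after the job is handed in, with the robot touching nothing.
It also fails if it takes over 128 s, if anything falls off the work surface, if the arm or the gripper's body presses on something with over 40 N, if the wrist force passes 120 N, or if a joint passes its speed limit or range.

## Working session

There is one attempt and no reset: what is moved stays moved. The work goes in short steps, Python scripts to look and compute and a shell command to move; the robot and the scene stay as the last step left them, time stands still between calls to the robot, and variables do not carry over. Pictures are saved under pics/ and viewed, and the job is handed in when it is done.

```bash
ls; mkdir -p pics
python3 - <<'E'
from rig import r
import cv2
print(r.get_state())
for n in ["scene","top","wrist"]:
    c=r.capture(n); cv2.imwrite(f"pics/{n}0.png",c["image"]); print(n,c["origin"],c["rotation"],c["fx"],c["dist_coeffs"],c["shot"])
E
```

```text
pics
{'time_s': 0.0, 'joint_positions': array([ 1.20438329,  0.4352266 ,  0.02493433,  1.57409594, -0.01160372,
        1.13402528, -0.07512391]), 'joint_vel': array([-0.00036816,  0.00154891, -0.00087672,  0.0004187 , -0.00016166,
        0.00089813, -0.00112189]), 'tau': array([-5.19195055e-04, -6.67844582e+01,  9.85142179e-01, -3.14466512e+01,
       -6.04572985e-02,  4.30284650e-02,  1.69431360e-04]), 'ee_pos': array([ 0.16281758, -0.60290873,  0.24494271]), 'eef_rot': array([-3.13998717e+00,  1.26241134e-04,  2.63752909e-01]), 'wrist_force': array([ 1.22115174,  0.89124997, -0.52403706]), 'torque': array([ 0.02382746, -0.02466266,  0.04084923]), 'grip_width': 0.09185860529408228}
scene [1.15635504 0.36268891 0.60158767] [-2.16626846 -0.01802868  2.07926434] 399.0710854127679 [-6.57269757e-05  0.00000000e+00  0.00000000e+00  0.00000000e+00
  0.00000000e+00] 1
top [0.32044294 0.02033442 1.12467307] [-2.94913265 -0.02911388 -1.57672847] 458.6931066057902 [0.04684119 0.         0.         0.         0.        ] 2
wrist [ 0.23421467 -0.58436036  0.38343649] [ 2.86414600e+00  8.82490737e-04 -1.30721060e+00] 366.9400294748593 [-0.01186583  0.          0.          0.          0.        ] 3
```

View pics/scene0.png

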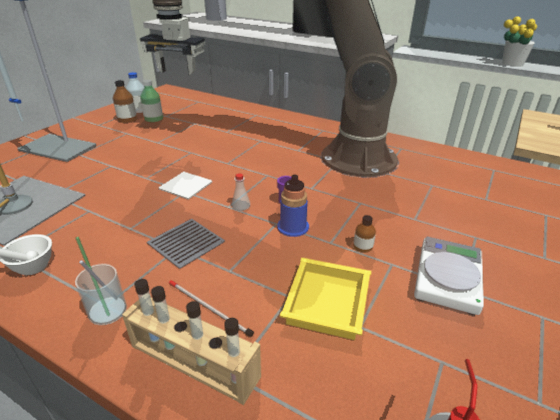

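View pics/top0.png

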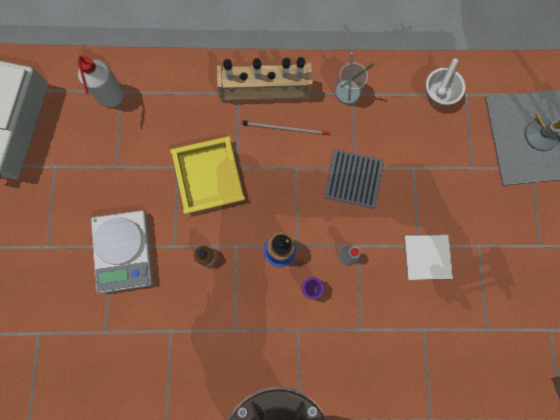

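View pics/wrist0.png

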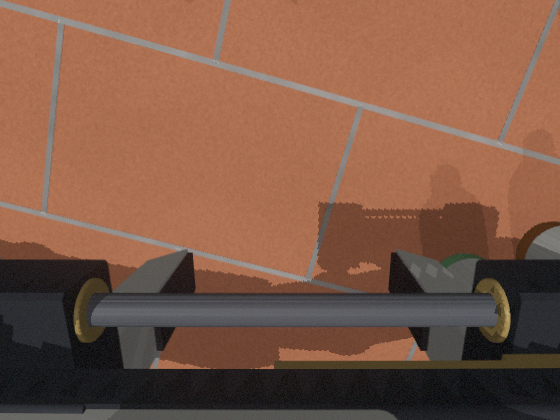

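The scene and top pictures agree. In the top picture the calorimeter (blue, black lid) is at (281,247), the purple look-alike cup at (313,289), the brown bottle with a black cap at (205,256) and the flask at (350,255). The places are the tile (428,257), mat (355,179), tray (208,175) and balance (120,245).

Only the lid at (281,243) sits on the blue jacket. The bottle cap (205,253) and the test-tube stoppers (about 228–300,65) are also black, so they could be mistaken for it.

```bash
cat > h.py <<'E'
from rig import r
import numpy as np, cv2
from scipy.spatial.transform import Rotation as R
def pts(c,mask=None):
    z=c["z_map"]; m=(z>0) if mask is None else (mask&(z>0))
    v,u=np.nonzero(m)
    K=np.array([[c["fx"],0,c["cx"]],[0,c["fy"],c["cy"]],[0,0,1]])
    n=cv2.undistortPoints(np.stack([u,v],1).astype(float)[:,None],K,np.array(c["dist_coeffs"]))[:,0]
    zz=z[v,u]
    P=np.c_[n*zz[:,None],zz]
    rot=np.array(c["rotation"]); M=rot if rot.shape==(3,3) else R.from_euler('xyz',rot).as_matrix()
    return P@M.T+np.array(c["origin"]),np.stack([u,v],1)
def plane(c,uv,Z):
    K=np.array([[c["fx"],0,c["cx"]],[0,c["fy"],c["cy"]],[0,0,1]])
    n=cv2.undistortPoints(np.array(uv,float).reshape(-1,1,2),K,np.array(c["dist_coeffs"]))[:,0]
    M=R.from_euler('xyz',np.array(c["rotation"])).as_matrix()
    d=np.c_[n,np.ones(len(n))]@M.T; o=np.array(c["origin"])
    return o+d*((Z-o[2])/d[:,2])[:,None]
def circ(p):
    (x,y),rad=cv2.minEnclosingCircle(p[:,:2].astype(np.float32)); return x,y,rad
E
python3 - <<'E'
from h import *
for cam in ["top","scene"]:
    c=r.capture(cam)
    im=c["image"].copy()
    P,_=pts(c); print(cam,"bench z",np.median(P[:,2]))
    for n in ["lid","cup","collar","jacket","tile","balance","mat","tray","flask","reagent"]:
        for d in r.masks_of(n,c)[:3]:
            b=d["bbox"]; p,_=pts(c,d["mask"])
            if len(p)==0: continue
            hi=np.percentile(p[:,2],98); 
            t=p[p[:,2]>hi-.006]
            print(n,round(d["confidence"],2),np.round(b),"ztop %.3f"%hi,"top centre",np.round(np.median(t,0),3),"bb",np.round(np.percentile(t[:,:2],1,0),3),np.round(np.percentile(t[:,:2],99,0),3), "minrect",cv2.minAreaRect(t[:,:2].astype(np.float32)))
E
```

```text
top bench z 0.0005418301768954636
lid 0.85 [271. 232. 292. 256.] ztop 0.149 top centre [ 0.443 -0.007  0.148] bb [ 0.435 -0.014] [ 0.45  -0.001] minrect ((0.44219836592674255, -0.007062047719955444), (0.013739065267145634, 0.014036227948963642), 43.120941162109375)
cup 0.53 [323. 149. 382. 211.] ztop 0.011 top centre [ 0.628 -0.197  0.007] bb [ 0.556 -0.265] [ 0.694 -0.128] minrect ((0.625639796257019, -0.1959633082151413), (0.13077925145626068, 0.1322861909866333), 77.56652069091797)
collar 0.7 [269. 245. 294. 263.] ztop 0.101 top centre [ 0.422 -0.008  0.098] bb [ 0.413 -0.036] [0.449 0.021] minrect ((0.4299280345439911, -0.008908078074455261), (0.034122664481401443, 0.058960720896720886), 4.406848907470703)
jacket 0.7 [264. 245. 296. 265.] ztop 0.096 top centre [ 0.426 -0.032  0.097] bb [ 0.416 -0.035] [ 0.434 -0.022] minrect ((0.42403921484947205, -0.029474832117557526), (0.002223240677267313, 0.02252129092812538), 52.699790954589844)
tile 0.86 [409. 236. 455. 278.] ztop 0.012 top centre [ 0.423 -0.371  0.008] bb [ 0.375 -0.423] [ 0.478 -0.319] minrect ((0.42583703994750977, -0.3
[... 3252 characters left out ...]
4774), 76.64058685302734)
tray 0.91 [281. 260. 370. 338.] ztop 0.030 top centre [0.655 0.177 0.028] bb [0.538 0.087] [0.724 0.257] minrect ((0.6297702789306641, 0.17058530449867249), (0.16916786134243011, 0.14841198921203613), 13.788188934326172)
flask 0.83 [229. 174. 251. 210.] ztop 0.093 top centre [ 0.435 -0.173  0.091] bb [ 0.428 -0.181] [ 0.441 -0.166] minrect ((0.43547797203063965, -0.17357541620731354), (0.01062131579965353, 0.016962388530373573), 23.84490394592285)
reagent 0.65 [356. 211. 377. 250.] ztop 0.084 top centre [0.433 0.172 0.083] bb [0.419 0.162] [0.442 0.182] minrect ((0.4307648539543152, 0.1713193655014038), (0.02059541456401348, 0.020392369478940964), 60.60044860839844)
```

Both cameras agree to 2–3 mm. Next I'll check the purple look-alike's position and take the close crop of my choice.

Run:
```python
from h import *
c=r.capture("top"); im=c["image"]
p,uv=pts(c)
s=(abs(uv[:,0]-313)<16)&(abs(uv[:,1]-289)<16)&(p[:,2]>.015); q=p[s]
print("purple", q.min(0),q.max(0)); hi=q[q[:,2]>q[:,2].max()-.008]; print(circ(hi))
cs=r.capture("scene"); p2,_=pts(cs)
from scipy.optimize import least_squares
for nm,P in(("top",p),("scene",p2)):
  for lab,z0,z1,rad in(("knob",.131,.146,.008),("disc",.1185,.1255,.023),("band",.101,.116,.025),("flange",.083,.096,.031),("jacket",.02,.076,.033)):
    s=(np.hypot(P[:,0]-.443,P[:,1]+.006)<.05)&(P[:,2]>z0)&(P[:,2]<z1); q=P[s]
    if nm=="top" : continue
    f=least_squares(lambda c:np.hypot(q[:,0]-c[0],q[:,1]-c[1])-rad,[.443,-.007],loss="soft_l1",f_scale=.002)
    print(nm,lab,len(q),f.x.round(4),np.sqrt(np.mean(f.fun**2)).round(4))
a=cv2.resize(im[205:315,220:375],None,fx=3,fy=3,interpolation=cv2.INTER_CUBIC)
b=cv2.resize(cs["image"][155:245,220:390],None,fx=3,fy=3,interpolation=cv2.INTER_CUBIC)
w=max(a.shape[1],b.shape[1]); a=cv2.copyMakeBorder(a,0,0,0,w-a.shape[1],0); b=cv2.copyMakeBorder(b,0,0,0,w-b.shape[1],0)
cv2.imwrite("pics/crop1.png",np.vstack([a,b])[:600])
```

```text
purple [ 0.32563903 -0.10467377  0.01571813] [ 0.37269382 -0.05530409  0.07266101]
(0.35018718242645264, -0.08010450005531311, 0.024760311469435692)
scene knob 48 [ 0.4448 -0.0087] 0.0021
scene disc 150 [ 0.4418 -0.0095] 0.0062
scene band 120 [ 0.4442 -0.0089] 0.0012
scene flange 143 [ 0.4439 -0.0088] 0.0022
scene jacket 512 [ 0.444  -0.0087] 0.0013
```

View pics/crop1.png

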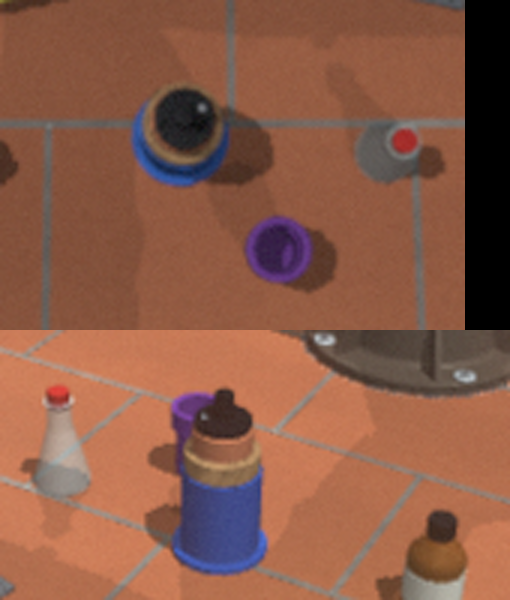

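The crop confirms the choice. The upper part (top camera) shows the black knob lid on the blue jacket at crop (185,120), the purple look-alike standing alone at (278,248) and the flask at (400,145). The calorimeter's axis is about (0.4435, -0.008). Moving over it now.

```bash
python3 -m pendant '91 20 -23 0 2; 91 50 -58 0 5; 91 85 -100 0 9; 91 120 -140 0 12; 91 155 -182 0 15.1; 91 185 -217 0 15.1; 91 205 -240 0 15.1; 91 213 -250 0 15.1' 20
```

```text
time_s: 2.15
ee_pos: [0.3052, -0.3028, 0.2461]
eef_rot: [-3.141, -0.001, 0.005]
wrist_force: [0.6, -0.2, -1.0]
grip_width: 0.0912
```

```bash
python3 -m pendant '91 20 -43 0 0; 91 40 -86 0 0; 91 60 -128 0 0; 91 80 -170 0 0; 91 100 -212 0 0; 91 120 -254 0 0; 91 134 -284 0 0; 91 138 -294 0 0.3'; python3 -m pendant '60 0 0 0 0; 60 0 0 0 0'
python3 - <<'E'
from h import *
c=r.capture("wrist"); cv2.imwrite("pics/w1.png",c["image"]); s=r.get_state(); print(s["ee_pos"],s["eef_rot"])
for n in ["lid","cup","collar"]:
  for d in r.masks_of(n,c)[:2]:
    p,_=pts(c,d["mask"]); print(n,d["confidence"],d["bbox"],p.min(0),p.max(0))
p,_=pts(c); q=p[(p[:,2]>.142)&(p[:,2]<.16)&(np.hypot(p[:,0]-.4435,p[:,1]+.008)<.03)]; print(len(q),circ(q) if len(q) else 0)
E
```

```text
time_s: 2.95
ee_pos: [0.443, -0.0093, 0.246]
eef_rot: [-3.14, -0.001, -0.001]
wrist_force: [0.0, -0.2, 0.5]
grip_width: 0.091
time_s: 3.15
ee_pos: [0.4412, -0.0136, 0.2456]
eef_rot: [3.141, 0.0, -0.006]
wrist_force: [0.3, -0.9, 0.6]
grip_width: 0.0797
[ 0.44106941 -0.01392914  0.2455962 ] [ 3.14100737e+00  4.45154492e-04 -6.71753069e-03]
cup 0.6 [251.3, 170.2, 315.9, 212.5] [ 0.44191882 -0.03389567  0.09653548] [0.46956303 0.0164595  0.12355479]
cup 0.56 [333.8, 240.8, 377.1, 294.3] [ 0.33333849 -0.09927839 -0.00035729] [ 0.47248108 -0.03199476  0.30517231]
collar 0.82 [245.6, 159.0, 323.9, 220.2] [ 0.42575092 -0.03885117  0.07950139] [0.4753898  0.02186819 0.09930945]
collar 0.71 [253.6, 169.6, 311.3, 197.4] [ 0.45283261 -0.030368    0.09929058] [0.46940957 0.01387921 0.11894048]
426 (0.444881796836853, -0.00827099196612835, 0.007980450987815857)
```

View pics/w1.png

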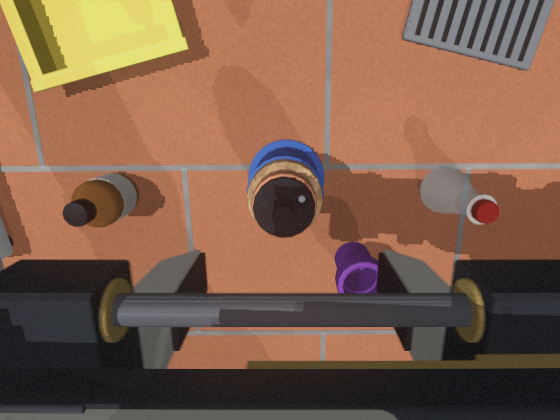

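The wrist view shows the lid's knob at about (285,205). The knob circle fits at (0.4449,-0.0083) with radius 8.0 mm, which matches the description. The bottle, flask and purple cup are well clear of it. I'll align and go down partway.

```bash
python3 -m pendant '50 3.5 -5.5 0 0; 50 3.5 -5.5 15 0; 50 3.5 -5.5 35 0; 50 3.5 -5.5 55 0; 50 3.5 -5.5 65 0; 50 3.5 -5.5 70 0; 50 3.5 -5.5 70 0; 50 3.5 -5.5 70 0'; python3 -m pendant '45 0 0 0 0;45 0 0 0 0';python3 - <<'E'
from h import *
c=r.capture("wrist"); cv2.imwrite("pics/w2.png",c["image"]); s=r.get_state(); print(s["ee_pos"],s["eef_rot"])
p,_=pts(c); q=p[(p[:,2]>.142)&(p[:,2]<.16)&(np.hypot(p[:,0]-.4435,p[:,1]+.008)<.03)]; print(len(q),circ(q) if len(q) else 0,q.min(0),q.max(0))
E
```

```text
time_s: 4.15
ee_pos: [0.4454, -0.0069, 0.1763]
eef_rot: [3.142, -0.001, -0.005]
wrist_force: [0.2, 0.5, -0.1]
grip_width: 0.0497
time_s: 4.35
ee_pos: [0.4453, -0.007, 0.1763]
eef_rot: [3.141, -0.001, -0.005]
wrist_force: [0.2, -0.2, 0.8]
grip_width: 0.0456
[ 0.44519169 -0.00701676  0.17618938] [ 3.14147342e+00 -9.46824529e-04 -5.10023997e-03]
929 (0.4504481554031372, -0.008110633119940758, 0.027711311355233192) [ 0.43588539 -0.03511552  0.14208137] [0.45729563 0.01889035 0.15999398]
```

View pics/w2.png

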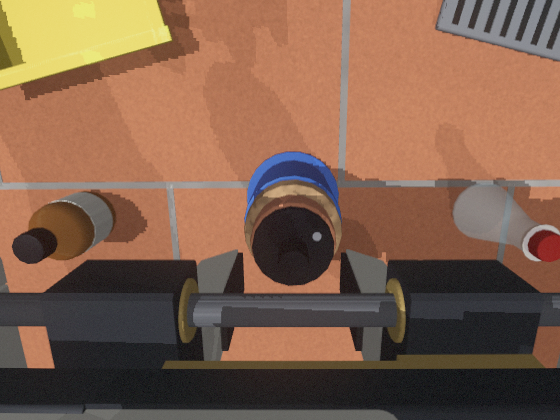

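The lid at (293,245) sits centred between the fingers. Going down 28 mm and closing on the knob.

```bash
python3 -m pendant '40 0 1 8 0; 40 0 1 16 0; 40 0 1 22 0; 36 0 1 26 0; 34 0 1 28 0; 30 0 1 28 0;26 0 1 28 0; 24 0 1 28 0' 15; python3 -m pendant '20 0 0 0 0; 18 0 0 0 0; 14 0 0 0 0; 10 0 0 0 0; 10 0 0 0 0; 10 0 0 0 0; 10 0 0 0 0' 15;python3 - <<'E'
from h import *
c=r.capture("wrist"); cv2.imwrite("pics/w3.png",c["image"]); s=r.get_state(); print(s["ee_pos"],s["eef_rot"],s["wrist_force"])
E
```

```text
time_s: 5.2
ee_pos: [0.4451, -0.008, 0.1479]
eef_rot: [3.142, -0.0, -0.005]
wrist_force: [-0.5, -0.1, 0.5]
grip_width: 0.0248
time_s: 5.9
ee_pos: [0.445, -0.008, 0.1478]
eef_rot: [3.142, -0.0, -0.005]
wrist_force: [0.6, 0.4, 2.0]
grip_width: 0.0153
[ 0.44496656 -0.00803684  0.14780225] [ 3.14153720e+00 -1.76122120e-04 -5.14587849e-03] [-0.35109367 -0.6788266   2.81244354]
```

View pics/w3.png

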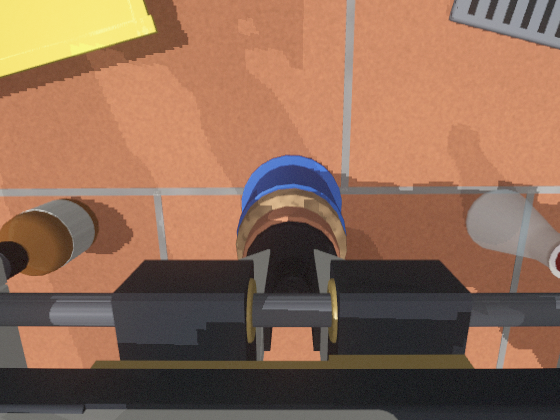

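```bash
python3 -m pendant '10 0 0 -3 0; 10 0 0 -8 0; 10 0 0 -16 0; 10 0 0 -28 0; 10 0 0 -42 0; 10 0 0 -54 0; 10 0 0 -60 0; 10 0 0 -60 0'; python3 -m pendant '10 -1 10 0 0; 10 -2 30 0 0; 10 -4 60 0 0; 10 -6 90 0 0; 10 -7 120 0 0; 10 -8 150 0 0; 10 -9 175 0 0; 10 -9 200 0 0';  python3 -m pendant '10 -1 28 0 0; 10 -2 56 0 0; 10 -4 84 0 0; 10 -5 112 0 0; 10 -6 136 0 0; 10 -7 154 0 0; 10 -8 162 0 0; 10 -8 163 0 0'; python3 -m pendant '10 0 0 0 0; 10 0 0 0 0'
python3 - <<'E'
from h import *
c=r.capture("wrist"); cv2.imwrite("pics/w4.png",c["image"]); s=r.get_state(); print(s["ee_pos"],s["eef_rot"],s["wrist_force"])
p,uv=pts(c); d=r.masks_of("tile",c)
for e in d[:2]:
  p,_=pts(c,e["mask"]); p=p[abs(p[:,2]-.007)<.008]; print(e["confidence"],e["bbox"],p.min(0),p.max(0), cv2.minAreaRect(p[:,:2].astype(np.float32)))
E
```

```text
time_s: 6.75
ee_pos: [0.4455, -0.008, 0.2088]
eef_rot: [3.141, -0.002, -0.005]
wrist_force: [0.8, -0.9, -0.6]
grip_width: 0.0154
time_s: 7.55
ee_pos: [0.4337, -0.2098, 0.2069]
eef_rot: [-3.141, 0.002, -0.006]
wrist_force: [0.9, 0.0, -1.2]
grip_width: 0.0157
time_s: 8.35
ee_pos: [0.4254, -0.3716, 0.2072]
eef_rot: [-3.141, 0.001, -0.006]
wrist_force: [0.1, -0.2, -0.4]
grip_width: 0.0153
time_s: 8.55
ee_pos: [0.4265, -0.3696, 0.2078]
eef_rot: [-3.141, -0.0, -0.003]
wrist_force: [0.1, -0.2, -0.8]
grip_width: 0.0154
[ 0.42644095 -0.36971045  0.20780816] [-3.14120270e+00 -1.29575487e-04 -3.36161593e-03] [0.45802949 0.71584716 0.44998368]
0.74 [232.8, 128.6, 353.6, 243.1] [ 0.37203153 -0.42734891 -0.00098922] [ 0.48244306 -0.31635732  0.00961387] ((0.42703738808631897, -0.371883749961853), (0.11049501597881317, 0.11073445528745651), 0.2578760087490082)
```

View pics/w4.png

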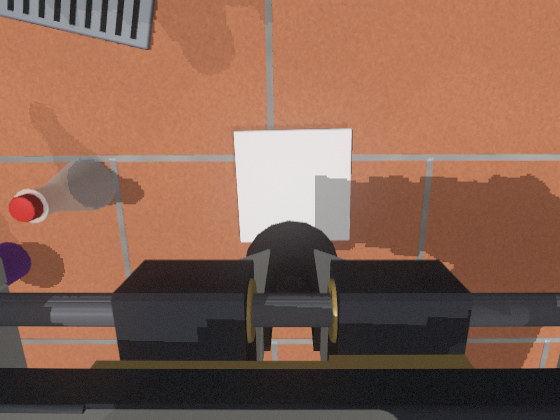

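The lid is held upright at (290,255). The tile's middle measures (0.427,-0.372), so I'll lower over it and stop short of contact.

```bash
python3 -m pendant '10 0.5 2 10 0; 10 0.5 2 35 0; 10 0.5 2 65 0; 10 0.5 2 95 0; 10 0.5 2 120 0; 10 0.5 2 140 0; 10 0.5 2 152 0; 10 0.5 2 157 0'; python3 -m pendant '10 0 0 0 0; 10 0 0 1 0; 10 0 0 3 0; 10 0 0 4 0; 10 0 0 5 0; 10 0 0 6 0; 10 0 0 6 0'
```

```text
time_s: 9.45
ee_pos: [0.426, -0.3724, 0.0494]
eef_rot: [-3.14, 0.001, -0.005]
wrist_force: [0.0, -0.3, -0.4]
grip_width: 0.0154
time_s: 10.15
ee_pos: [0.4265, -0.3729, 0.0447]
eef_rot: [3.142, 0.0, -0.005]
wrist_force: [0.5, 0.1, -0.4]
grip_width: 0.0155
```

```bash
python3 -m pendant '10 0 0 0.5 0; 10 0 0 0.5 0; 10 0 0 1 0; 10 0 0 1 0'; python3 -m pendant '10 0 0 0.5 0; 10 0 0 0.5 0; 10 0 0 1 0; 10 0 0 1 0'; python3 -m pendant '10 0 0 0.5 0; 10 0 0 0.5 0'
```

```text
time_s: 10.55
ee_pos: [0.4265, -0.3729, 0.0437]
eef_rot: [-3.142, 0.0, -0.005]
wrist_force: [-0.6, -0.4, -0.3]
grip_width: 0.0159
time_s: 10.95
ee_pos: [0.4266, -0.373, 0.0429]
eef_rot: [3.141, -0.0, -0.005]
wrist_force: [-1.4, 0.6, 1.8]
grip_width: 0.0156
time_s: 11.15
ee_pos: [0.4266, -0.373, 0.0428]
eef_rot: [3.141, -0.0, -0.005]
wrist_force: [-1.6, 1.4, 8.4]
grip_width: 0.0154
```

The 8.4 N upward force shows contact, at the expected height (0.0428). Releasing gently, then rising.

```bash
python3 -m pendant '17 0 0 0 0; 19 0 0 0 0; 23 0 0 0 0; 28 0 0 0 0; 34 0 0 0 0; 40 0 0 0 0; 40 0 0 0 0'; python3 -m pendant '40 0 0 -5 0; 40 0 0 -20 0; 50 0 0 -45 0; 60 0 0 -75 0; 70 0 0 -110 0; 80 0 0 -140 0; 80 0 0 -155 0; 80 0 0 -160 0'
python3 - <<'E'
from h import *
c=r.capture("wrist"); im=c["image"]; cv2.imwrite("pics/w5.png",im); s=r.get_state(); print(s["ee_pos"],s["grip_width"])
p,uv=pts(c)
near=np.hypot(p[:,0]-.427,p[:,1]+.372)<.035
q=p[near&(p[:,2]>.035)&(p[:,2]<.05)]; print("knob",circ(q),q[:,2].max())
E
```

```text
time_s: 11.85
ee_pos: [0.4265, -0.3729, 0.0422]
eef_rot: [-3.142, 0.0, -0.005]
wrist_force: [0.1, -0.6, -0.5]
grip_width: 0.0394
time_s: 12.65
ee_pos: [0.4273, -0.3735, 0.2046]
eef_rot: [3.139, -0.003, -0.005]
wrist_force: [-0.8, -0.1, -0.9]
grip_width: 0.079
[ 0.42710155 -0.37332979  0.20405779] 0.07974391895107921
knob (0.42633137106895447, -0.3733160197734833, 0.007908675819635391) 0.044289769337088225
```

View pics/w5.png

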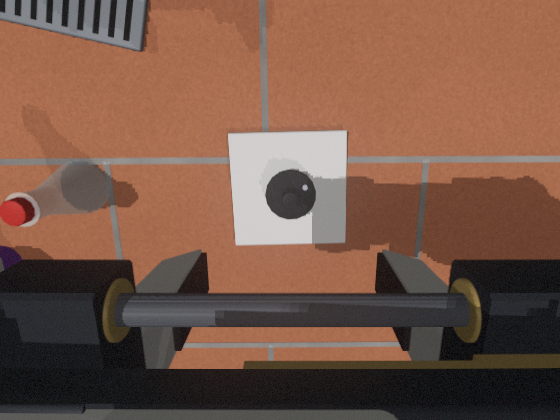

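The lid stands knob up in the middle of the tile at (291,193). Returning to the cup.

```bash
python3 -m pendant '80 1 -15 -2 0; 80 3 -45 -2 0; 80 5 -80 -2 0; 80 6 -115 -2 0; 80 7 -145 -2 0; 80 8 -170 -2 0; 80 9 -185 -2 0; 80 9 -190 -2 0';  python3 -m pendant '80 1 -15 0 0; 80 3 -45 0 0; 80 5 -80 0 0; 80 6 -115 0 0; 80 7 -145 0 0; 80 8 -165 0 0; 80 9 -174 0 0; 80 9 -175 0 0'; python3 -m pendant '80 0 0 0 0; 80 0 0 0 0'
python3 - <<'E'
from h import *
c=r.capture("wrist"); im=c["image"]; cv2.imwrite("pics/w6.png",im); s=r.get_state(); print(s["ee_pos"],s["grip_width"])
p,uv=pts(c); near=np.hypot(p[:,0]-.444,p[:,1]+.008)<.04
for lab,a,b in (("rim",.114,.124),("collar top",.094,.102)):
  q=p[near&(p[:,2]>a)&(p[:,2]<b)]; print(lab,len(q),circ(q),np.median(q[:,2]))
E
```

```text
time_s: 13.5
ee_pos: [0.4358, -0.1799, 0.2032]
eef_rot: [-3.14, 0.002, -0.002]
wrist_force: [0.3, -0.1, 0.3]
grip_width: 0.0797
time_s: 14.3
ee_pos: [0.4462, -0.0075, 0.2038]
eef_rot: [-3.142, 0.001, -0.004]
wrist_force: [0.1, 0.4, -0.8]
grip_width: 0.0802
time_s: 14.5
ee_pos: [0.4463, -0.0094, 0.204]
eef_rot: [3.141, 0.001, -0.007]
wrist_force: [-0.4, -0.6, -0.0]
grip_width: 0.0806
[ 0.44628615 -0.00931164  0.20405389] 0.08015639645338236
rim 1913 (0.4445386826992035, -0.008380328305065632, 0.02494974620640278) 0.11701237750909116
collar top 1854 (0.44457435607910156, -0.008333305828273296, 0.03103741444647312) 0.09722841946062148
```

View pics/w6.png

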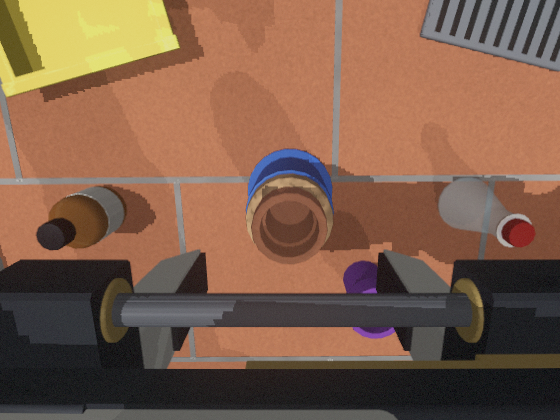

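The cup's open mouth is at (290,222). Its rim fits at (0.4445,-0.0083) with radius 24.95 mm, matching the description. Descending to grip the band.

```bash
python3 -m pendant '74 -1.7 -1 5 0; 74 -1.7 -1 20 0; 74 -1.7 -1 42 0; 74 -1.7 -1 60 0; 74 -1.7 -1 72 0; 74 -1.7 -1 80 0; 74 -1.7 -1 84 0; 70 -1.7 -1 84 0' 20;  python3 -m pendant '65 0 0 0 0; 60 0 0 0 0; 56 0 0 0 0; 53 0 0 0 0; 50 0 0 0 0; 45 0 0 0 0; 45 0 0 0 0; 45 0 0 0 0' 20
```

```text
time_s: 15.35
ee_pos: [0.4447, -0.007, 0.1201]
eef_rot: [3.142, 0.0, -0.005]
wrist_force: [-0.9, -0.2, -0.8]
grip_width: 0.0712
time_s: 16.15
ee_pos: [0.4448, -0.0072, 0.1203]
eef_rot: [3.141, -0.0, -0.005]
wrist_force: [1.5, -2.2, 4.2]
grip_width: 0.05
```

```bash
python3 -m pendant '45 0 0 -2 0; 45 0 0 -5 0; 45 0 0 -10 0; 45 0 0 -16 0; 45 0 0 -23 0; 45 0 0 -30 0; 45 0 0 -38 0; 45 0 0 -46 0' 25;  python3 -m pendant '45 0 0 -10 0; 45 0 0 -22 0; 45 0 0 -34 0; 45 0 0 -44 0; 45 0 0 -52 0; 45 0 0 -56 0; 45 0 0 -56 0; 45 0 0 -56 0'
python3 - <<'E'
from h import *
for n in ["wrist","scene"]:
  c=r.capture(n); im=c["image"]; cv2.imwrite(f"pics/{n}7.png",im if n=="wrist" else cv2.resize(im[100:300,150:400],None,fx=2.5,fy=2.5))
s=r.get_state(); print(s["ee_pos"],s["grip_width"])
E
```

```text
time_s: 16.95
ee_pos: [0.4447, -0.007, 0.167]
eef_rot: [3.142, -0.0, -0.005]
wrist_force: [-0.1, 0.4, -0.6]
grip_width: 0.0498
time_s: 17.75
ee_pos: [0.4445, -0.0071, 0.2219]
eef_rot: [3.142, 0.001, -0.005]
wrist_force: [-0.8, 0.1, -1.7]
grip_width: 0.0492
[ 0.44439168 -0.00705518  0.22175354] 0.04993772607642831
```

View pics/wrist7.png

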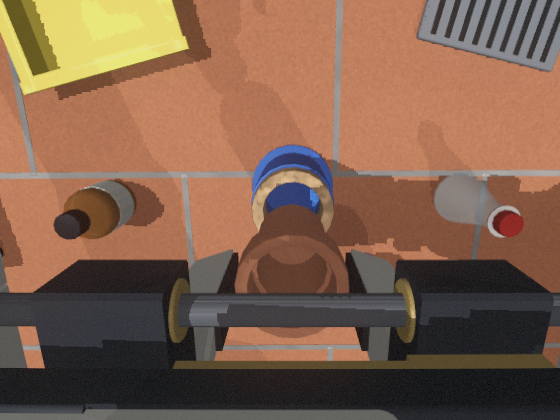

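View pics/scene7.png

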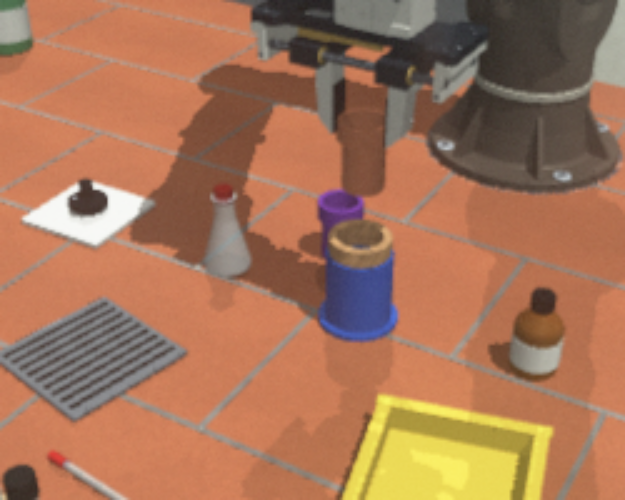

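The cup hangs upright in the jaws at scene crop (362,150). The collar is still on the jacket and the lid is on the tile. Moving to the balance.

```bash
python3 -m pendant '45 1 -8 0 0; 45 2 -26 0 0; 45 4 -52 0 0; 45 5 -80 0 0; 45 7 -108 0 0; 45 8 -136 0 0; 45 9 -164 0 0; 45 10 -190 0 0'; python3 -m pendant '45 1 -28 0 0; 45 2 -56 0 0; 45 4 -84 0 0; 45 5 -112 0 0; 45 7 -138 0 0; 45 8 -160 0 0; 45 9 -174 0 0; 45 9 -180 0 0';  python3 -m pendant '45 0 -6 0 0; 45 0 -6 0 0; 45 0 -6 0 0'
python3 - <<'E'
from h import *
c=r.capture("wrist"); im=c["image"]; cv2.imwrite("pics/w8.png",im); s=r.get_state(); print(s["ee_pos"],s["eef_rot"],s["grip_width"])
p,uv=pts(c); near=np.hypot(p[:,0]-.4635,p[:,1]-.3695)<.075
q=p[near&(p[:,2]>.046)&(p[:,2]<.056)]; print(len(q),circ(q),q.min(0),q.max(0),np.median(q[:,2]))
from scipy.optimize import least_squares
c=r.capture("top"); p,uv=pts(c); near=np.hypot(p[:,0]-.4635,p[:,1]-.3695)<.075
q=p[near&(p[:,2]>.046)&(p[:,2]<.056)]; print(len(q),circ(q) if len(q)>5 else 0,q.min(0),q.max(0))
E
```

```text
time_s: 18.65
ee_pos: [0.4553, 0.185, 0.222]
eef_rot: [-3.141, 0.0, -0.004]
wrist_force: [-0.0, -0.1, -1.9]
grip_width: 0.0498
time_s: 19.45
ee_pos: [0.465, 0.3645, 0.2218]
eef_rot: [-3.141, 0.001, -0.003]
wrist_force: [-0.3, -0.5, -1.6]
grip_width: 0.0496
time_s: 19.75
ee_pos: [0.4658, 0.368, 0.2222]
eef_rot: [3.141, -0.0, -0.006]
wrist_force: [-0.4, -0.1, -1.0]
grip_width: 0.0498
[0.46587474 0.36794353 0.22222418] [ 3.14096370e+00 -1.63975703e-04 -6.09284485e-03] 0.049540463593387714
8985 (0.4641450047492981, 0.37020254135131836, 0.05485302209854126) [0.42377413 0.31596799 0.04600166] [0.51849508 0.42470629 0.05189989] 0.04930978887984783
178 (0.4779641926288605, 0.33217740058898926, 0.03666352480649948) [0.44464272 0.31559966 0.04612478] [0.51128565 0.3476135  0.05552765]
```

View pics/w8.png

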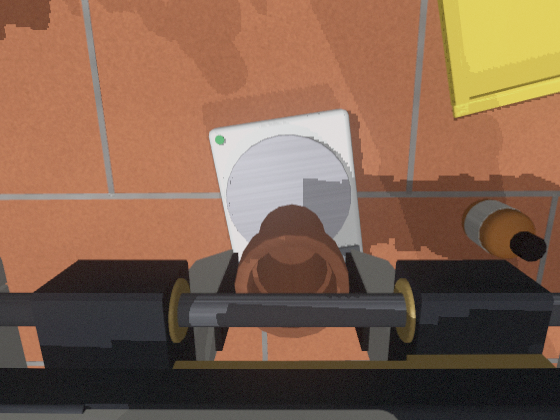

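The pan, radius 54.9 mm, is centred at (0.464,0.370), and the cup is held upright. Lowering it.

```bash
python3 -m pendant '45 -1.5 -2.5 5 0; 45 -1.5 -2.5 18 0; 45 -1.5 -2.5 36 0; 45 -1.5 -2.5 54 0; 45 -1.5 -2.5 70 0; 45 -1.5 -2.5 83 0; 45 -1.5 -2.5 92 0; 45 -1.5 -2.5 96 0';  python3 -m pendant '45 0 0 0.5 0; 45 0 0 1.5 0; 45 0 0 2.5 0; 45 0 0 3.5 0; 45 0 0 4 0; 45 0 0 4 0'
```

```text
time_s: 20.65
ee_pos: [0.4638, 0.3711, 0.125]
eef_rot: [3.141, 0.001, -0.005]
wrist_force: [0.1, -0.5, -0.5]
grip_width: 0.0501
time_s: 21.25
ee_pos: [0.4641, 0.3714, 0.1223]
eef_rot: [-3.142, -0.0, -0.005]
wrist_force: [0.0, 0.7, -1.7]
grip_width: 0.0498
```

```bash
python3 -m pendant '45 0 0 0.5 0; 45 0 0 0.5 0;45 0 0 1 0; 45 0 0 1 0'
```

```text
time_s: 21.65
ee_pos: [0.4641, 0.3714, 0.1211]
eef_rot: [3.141, 0.0, -0.005]
wrist_force: [0.8, 0.0, -2.0]
grip_width: 0.0496
```

```bash
python3 -m pendant '45 0 0 0.5 0; 45 0 0 0.5 0;45 0 0 0.8 0; 45 0 0 0.8 0'; python3 -m pendant '45 0 0 0.4 0; 45 0 0 0.4 0'
```

```text
time_s: 22.05
ee_pos: [0.4641, 0.3715, 0.1205]
eef_rot: [-3.142, -0.0, -0.005]
wrist_force: [-0.3, 0.2, 1.0]
grip_width: 0.0496
time_s: 22.25
ee_pos: [0.4642, 0.3714, 0.1205]
eef_rot: [-3.142, -0.0, -0.005]
wrist_force: [-1.3, -1.1, 5.0]
grip_width: 0.0496
```

The cup is resting on the pan (5 N). Opening evenly and backing off.

```bash
python3 -m pendant '51 0 0 0 0; 53 0 0 0 0; 56 0 0 0 0; 60 0 0 0 0; 66 0 0 0 0; 72 0 0 0 0; 76 0 0 0 0; 76 0 0 0 0'; python3 -m pendant '80 0 0 -4 0; 80 0 0 -14 0; 85 0 0 -30 0; 88 0 0 -50 0; 88 0 0 -70 0; 88 0 0 -84 0; 88 0 0 -90 0; 88 0 0 -90 0'
python3 - <<'E'
from h import *
c=r.capture("wrist"); im=c["image"]; cv2.imwrite("pics/w9.png",im); s=r.get_state(); print(s["ee_pos"],s["eef_rot"],s["grip_width"])
p,uv=pts(c); near=np.hypot(p[:,0]-.4635,p[:,1]-.3695)<.05
q=p[near&(p[:,2]>.114)&(p[:,2]<.124)]; print("rim",len(q),circ(q),np.median(q[:,2]))
E
```

```text
time_s: 23.05
ee_pos: [0.4641, 0.3714, 0.12]
eef_rot: [3.142, -0.0, -0.005]
wrist_force: [-1.0, 0.0, 0.6]
grip_width: 0.0758
time_s: 23.85
ee_pos: [0.4644, 0.3717, 0.2109]
eef_rot: [-3.141, -0.001, -0.005]
wrist_force: [-0.4, -0.1, -0.5]
grip_width: 0.088
[0.46409665 0.3712886  0.20993838] [ 3.14152127e+00 -1.41501203e-04 -5.17277830e-03] 0.0879232861108564
rim 1815 (0.46380868554115295, 0.3709973394870758, 0.02519882470369339) 0.11703199984154586
```

View pics/w9.png

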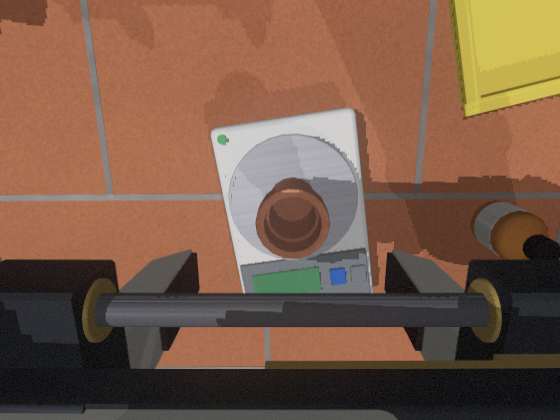

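The cup stands on the pan with its rim at (0.4638,0.3710), within 1 mm of the middle. Going back for the collar.

```bash
python3 -m pendant '88 -1 15 0 0; 88 -3 45 0 0; 88 -5 80 0 0; 88 -6 115 0 0; 88 -8 150 0 0; 88 -9 178 0 0; 88 -10 194 0 0; 88 -10 200 0 0';  python3 -m pendant '88 -1 15 0 0; 88 -3 45 0 0; 88 -5 80 0 0; 88 -6 115 0 0; 88 -7 145 0 0; 88 -8 166 0 0; 88 -9 176 0 0; 88 -9 179 0 0'; python3 -m pendant '88 0 0 0 0; 88 0 0 0 0'
python3 - <<'E'
from h import *
c=r.capture("wrist"); im=c["image"]; cv2.imwrite("pics/w10.png",im); s=r.get_state(); print(s["ee_pos"],s["eef_rot"],s["grip_width"])
p,uv=pts(c); near=np.hypot(p[:,0]-.4445,p[:,1]+.0083)<.05
q=p[near&(p[:,2]>.094)&(p[:,2]<.103)]; print("collar",len(q),circ(q),np.median(q[:,2]))
E
```

```text
time_s: 24.7
ee_pos: [0.4524, 0.1681, 0.2092]
eef_rot: [3.14, 0.002, -0.008]
wrist_force: [-0.4, 0.2, 0.0]
grip_width: 0.088
time_s: 25.5
ee_pos: [0.4429, -0.008, 0.2097]
eef_rot: [3.142, 0.001, -0.006]
wrist_force: [0.5, -0.0, 0.1]
grip_width: 0.0878
time_s: 25.7
ee_pos: [0.4433, -0.0062, 0.21]
eef_rot: [-3.141, -0.0, -0.003]
wrist_force: [-0.3, -0.6, -0.6]
grip_width: 0.088
[ 0.44330701 -0.00619231  0.21001375] [-3.14112337e+00 -9.13586319e-05 -3.13895145e-03] 0.08779274531754225
collar 2832 (0.44455209374427795, -0.008288911543786526, 0.031034281477332115) 0.09712796673684945
```

View pics/w10.png

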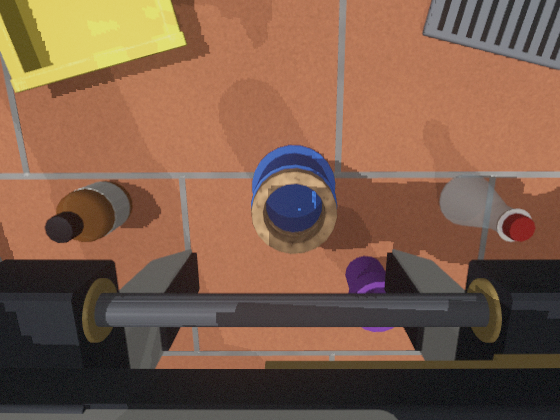

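```bash
python3 -m pendant '88 1.2 2 8 0; 88 1.2 2 28 0; 88 1.2 2 54 0; 88 1.2 2 76 0; 88 1.2 2 92 0; 88 1.2 2 102 0; 88 1.2 2 108 0; 84 1.2 2 108 0' 15;  python3 -m pendant '78 0 0 0 0; 74 0 0 0 0; 70 0 0 0 0; 67 0 0 0 0; 64 0 0 0 0; 62 0 0 0 0; 58 0 0 0 0; 58 0 0 0 0' 15; python3 -m pendant '58 0 0 0 0; 58 0 0 0 0'
```

```text
time_s: 26.55
ee_pos: [0.4442, -0.0093, 0.1015]
eef_rot: [-3.142, 0.001, -0.005]
wrist_force: [-0.1, 0.9, 0.3]
grip_width: 0.085
time_s: 27.35
ee_pos: [0.4444, -0.0095, 0.1021]
eef_rot: [3.142, -0.0, -0.005]
wrist_force: [-0.8, 0.0, 2.2]
grip_width: 0.0611
time_s: 27.55
ee_pos: [0.4445, -0.0095, 0.1021]
eef_rot: [-3.142, -0.0, -0.005]
wrist_force: [-0.1, 0.3, 2.2]
grip_width: 0.0607
```

```bash
python3 -m pendant '58 0 0 -1 0; 58 0 0 -3 0; 58 0 0 -6 0; 58 0 0 -10 0; 58 0 0 -15 0; 58 0 0 -22 0; 58 0 0 -30 0; 58 0 0 -40 0' 20;  python3 -m pendant '58 0 0 -12 0; 58 0 0 -24 0; 58 0 0 -36 0; 58 0 0 -46 0; 58 0 0 -54 0; 58 0 0 -58 0; 58 0 0 -58 0; 58 0 0 -58 0'
python3 - <<'E'
from h import *
for n in ["wrist","scene"]:
  c=r.capture(n); im=c["image"]; cv2.imwrite(f"pics/{n}11.png",im if n=="wrist" else cv2.resize(im[100:300,150:400],None,fx=2.5,fy=2.5))
s=r.get_state(); print(s["ee_pos"],s["grip_width"])
E
```

```text
time_s: 28.35
ee_pos: [0.4443, -0.0095, 0.1427]
eef_rot: [3.142, 0.0, -0.005]
wrist_force: [-0.6, -0.7, -1.0]
grip_width: 0.0606
time_s: 29.15
ee_pos: [0.4442, -0.0096, 0.1997]
eef_rot: [3.142, 0.001, -0.005]
wrist_force: [0.8, -0.0, -0.5]
grip_width: 0.0606
[ 0.44408082 -0.00952341  0.19954568] 0.0606178054683384
```

View pics/wrist11.png

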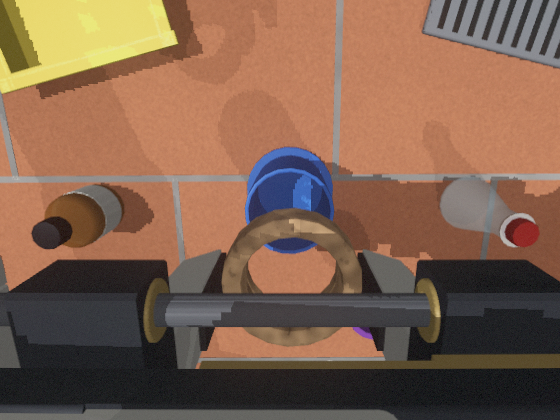

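View pics/scene11.png

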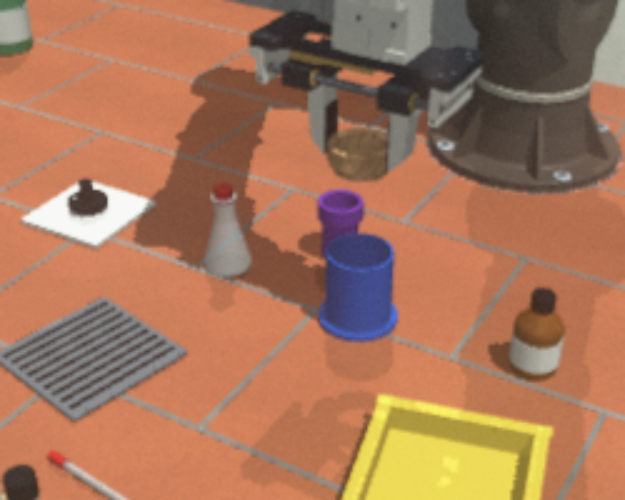

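The collar hangs level in the jaws at scene crop (362,155), and the jacket stands alone at (360,285). Moving to the mat.

```bash
python3 -m pendant '58 8 8 0 0; 58 22 22 0 0; 58 40 40 0 0; 58 58 58 0 0; 58 76 76 0 0; 58 94 94 0 0; 58 112 112 0 0; 58 130 131 0 0'; python3 -m pendant '58 18 18 0 0; 58 34 35 0 0; 58 46 48 0 0; 58 52 54 0 0; 58 53 55 0 0; 58 53 55 0 0; 58 53 55 0 0'
python3 - <<'E'
from h import *
c=r.capture("wrist"); im=c["image"]; cv2.imwrite("pics/w12.png",im); s=r.get_state(); print(s["ee_pos"],s["eef_rot"],s["grip_width"])
for e in r.masks_of("mat",c)[:2]:
  p,_=pts(c,e["mask"]); p=p[abs(p[:,2]-.006)<.006]; print(e["confidence"],e["bbox"],np.median(p[:,2]), cv2.minAreaRect(p[:,:2].astype(np.float32)))
E
```

```text
time_s: 30.05
ee_pos: [0.5746, -0.1428, 0.1994]
eef_rot: [3.141, 0.001, -0.005]
wrist_force: [0.1, 0.3, -1.3]
grip_width: 0.0606
time_s: 30.75
ee_pos: [0.6261, -0.1955, 0.2]
eef_rot: [-3.141, 0.0, -0.004]
wrist_force: [-0.7, -0.4, -0.6]
grip_width: 0.0604
[ 0.62610607 -0.1955425   0.20018861] [-3.14137722e+00  1.13251531e-04 -3.96087943e-03] 0.06071759922619475
```

View pics/w12.png

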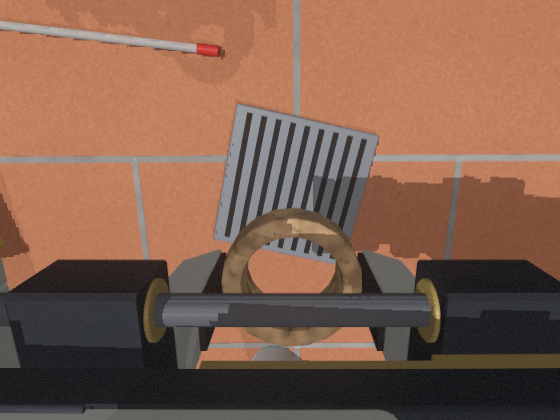

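Run:
```python
from h import *
c=r.capture("wrist"); P=plane(c,[(239,103),(378,136),(215,240),(342,263)],.006); print(P.round(4)); print("diag centre",(P[1]+P[2])/2, (P[0]+P[3])/2)
s=r.get_state(); print(s["ee_pos"])
```

```text
[[ 0.7041 -0.1509  0.006 ]
 [ 0.6754 -0.2735  0.006 ]
 [ 0.5775 -0.1223  0.006 ]
 [ 0.553  -0.2455  0.006 ]]
diag centre [ 0.62644823 -0.19790651  0.006     ] [ 0.62854081 -0.19819716  0.006     ]
[ 0.6262275  -0.19579789  0.20032278]
```

The mat's middle is about (0.627,-0.197). Lowering the collar.

```bash
python3 -m pendant '58 1 1.3 8 0; 58 1 1.3 30 0; 58 1 1.3 60 0; 58 1 1.3 90 0; 58 1 1.3 116 0; 58 1 1.3 138 0; 58 1 1.3 152 0; 58 1 1.3 158 0';  python3 -m pendant '58 0 0 0.5 0; 58 0 0 1.5 0; 58 0 0 2.5 0; 58 0 0 3.5 0; 58 0 0 4 0; 58 0 0 4 0'
```

```text
time_s: 31.7
ee_pos: [0.6265, -0.1976, 0.0403]
eef_rot: [-3.141, 0.002, -0.005]
wrist_force: [-0.2, -0.3, -0.5]
grip_width: 0.0604
time_s: 32.3
ee_pos: [0.6275, -0.1978, 0.0383]
eef_rot: [3.141, -0.0, -0.005]
wrist_force: [-0.1, 0.3, 0.3]
grip_width: 0.0606
```

```bash
python3 -m pendant '58 0 0 0.5 0; 58 0 0 0.5 0;58 0 0 1 0; 58 0 0 1 0'
```

```text
time_s: 32.7
ee_pos: [0.6274, -0.1977, 0.0369]
eef_rot: [3.142, 0.0, -0.005]
wrist_force: [0.0, 0.1, -0.2]
grip_width: 0.0606
```

```bash
python3 -m pendant '58 0 0 0.5 0; 58 0 0 0.5 0;58 0 0 0.8 0; 58 0 0 0.8 0'; python3 -m pendant '58 0 0 0.4 0; 58 0 0 0.4 0'
```

```text
time_s: 33.1
ee_pos: [0.6274, -0.1978, 0.0363]
eef_rot: [3.142, -0.0, -0.005]
wrist_force: [-0.9, 0.2, 0.4]
grip_width: 0.0608
time_s: 33.3
ee_pos: [0.6275, -0.1977, 0.0362]
eef_rot: [3.141, -0.0, -0.005]
wrist_force: [-1.5, 0.4, 5.5]
grip_width: 0.061
```

```bash
python3 -m pendant '62 0 0 0 0; 64 0 0 0 0; 67 0 0 0 0; 71 0 0 0 0; 76 0 0 0 0; 82 0 0 0 0; 86 0 0 0 0; 88 0 0 0 0'; python3 -m pendant '88 0 0 -4 0; 88 0 0 -16 0; 88 0 0 -40 0; 88 0 0 -70 0; 88 0 0 -100 0; 88 0 0 -130 0; 88 0 0 -148 0; 88 0 0 -155 0'
python3 - <<'E'
from h import *
c=r.capture("wrist"); im=c["image"]; cv2.imwrite("pics/w13.png",im); s=r.get_state(); print(s["ee_pos"],s["eef_rot"],s["grip_width"])
p,uv=pts(c); near=np.hypot(p[:,0]-.627,p[:,1]+.197)<.05
q=p[near&(p[:,2]>.027)&(p[:,2]<.037)]; print("collar",len(q),circ(q),np.median(q[:,2]))
E
```

```text
time_s: 34.1
ee_pos: [0.6274, -0.1978, 0.0358]
eef_rot: [3.142, -0.0, -0.005]
wrist_force: [0.5, -1.2, -0.6]
grip_width: 0.0873
time_s: 34.9
ee_pos: [0.6286, -0.1979, 0.1943]
eef_rot: [3.141, -0.004, -0.005]
wrist_force: [0.6, -0.5, 0.2]
grip_width: 0.0879
[ 0.62848842 -0.19788399  0.19402453] [ 3.14052335 -0.00397669 -0.00508147] 0.0878303642082714
collar 2043 (0.6277164816856384, -0.1983487457036972, 0.030884908512234688) 0.03112177236596697
```

View pics/w13.png

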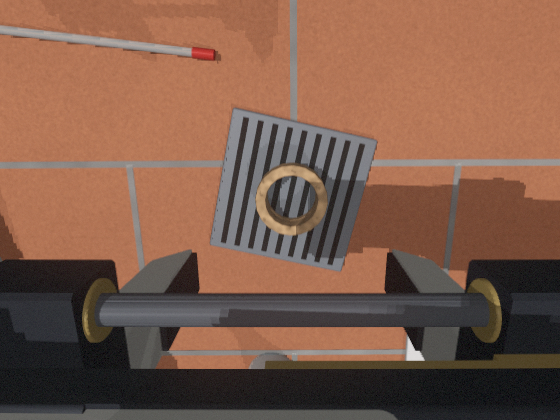

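The collar sits in the middle of the mat at (292,200). Now the jacket.

```bash
python3 -m pendant '91 -10 -10 0 0; 91 -28 -29 0 0; 91 -50 -52 0 0; 91 -72 -75 0 0; 91 -94 -98 0 0; 91 -116 -120 0 0; 91 -136 -141 0 0; 91 -154 -160 0 0'; python3 -m pendant '91 -15 -16 0 0; 91 -25 -26 0 0; 91 -29 -29.5 0 0; 91 -29 -29.5 0 0; 91 -29 -29.5 0 0; 91 -29 -29.5 0 0'
python3 - <<'E'
from h import *
c=r.capture("wrist"); im=c["image"]; cv2.imwrite("pics/w14.png",im); s=r.get_state(); print(s["ee_pos"],s["eef_rot"],s["grip_width"])
p,uv=pts(c); near=np.hypot(p[:,0]-.4445,p[:,1]+.0083)<.05
q=p[near&(p[:,2]>.075)&(p[:,2]<.085)]; print("rim",len(q),circ(q),np.median(q[:,2]))
E
```

```text
time_s: 35.75
ee_pos: [0.4725, -0.036, 0.1901]
eef_rot: [-3.142, 0.002, -0.005]
wrist_force: [-0.6, -0.4, -0.4]
grip_width: 0.0911
time_s: 36.35
ee_pos: [0.446, -0.0081, 0.1907]
eef_rot: [3.142, -0.0, -0.006]
wrist_force: [-0.5, 1.1, -0.6]
grip_width: 0.0909
[ 0.44592689 -0.00796108  0.19069698] [-3.14158503e+00 -3.56977676e-05 -6.23847975e-03] 0.09093044727660152
rim 1333 (0.4443868398666382, -0.008409183472394943, 0.033134158700704575) 0.07901830423946327
```

View pics/w14.png

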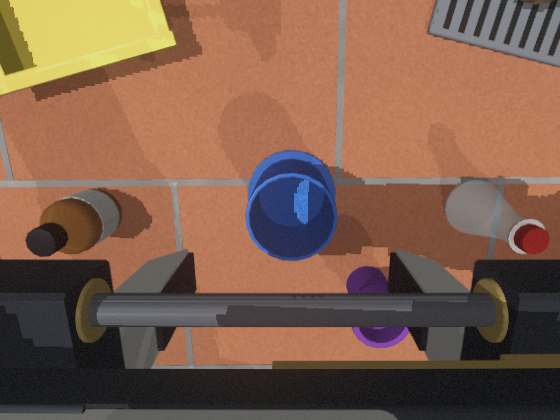

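The jacket's rim fits at (0.4444,-0.0084) with radius 33.1 mm. Gripping it at z about 0.064.

```bash
python3 -m pendant '91 -1.5 0.4 10 0; 91 -1.5 0.4 32 0; 91 -1.5 0.4 60 0; 91 -1.5 0.4 84 0; 91 -1.5 0.4 104 0; 91 -1.5 0.4 118 0; 91 -1.5 0.4 126 0; 88 -1.5 0.4 127 0' 25;  python3 -m pendant '83 0 0 0 0; 79 0 0 0 0; 75 0 0 0 0; 72 0 0 0 0; 69 0 0 0 0; 66 0 0 0 0; 62 0 0 0 0; 62 0 0 0 0' 25; python3 -m pendant '62 0 0 0 0; 62 0 0 0 0'
```

```text
time_s: 37.2
ee_pos: [0.4432, -0.0078, 0.0627]
eef_rot: [-3.142, 0.002, -0.005]
wrist_force: [0.2, -0.4, 0.2]
grip_width: 0.0888
time_s: 38.0
ee_pos: [0.444, -0.0077, 0.064]
eef_rot: [3.142, -0.0, -0.005]
wrist_force: [-0.2, -0.9, 3.9]
grip_width: 0.0658
time_s: 38.2
ee_pos: [0.444, -0.0077, 0.064]
eef_rot: [3.141, -0.0, -0.005]
wrist_force: [-1.1, -0.2, 5.3]
grip_width: 0.0668
```

Gripped at 66 mm. Lifting 90 mm, then moving to the tray at (0.629,0.171).

```bash
python3 -m pendant '62 0 0 -1 0; 62 0 0 -4 0; 62 0 0 -10 0; 62 0 0 -20 0; 62 0 0 -34 0; 62 0 0 -50 0; 62 0 0 -66 0; 62 0 0 -80 0' 30;  python3 -m pendant '62 0 0 -10 0; 62 0 0 -14 0; 62 8 -8 -14 0; 62 22 -22 -14 0; 62 38 -38 -14 0; 62 56 -56 -14 0; 62 74 -74 -14 0; 62 92 -92 -14 0'; python3 -m pendant '62 18 -18 0 0; 62 36 -35 0 0; 62 54 -50 0 0; 62 70 -64 0 0; 62 82 -75 0 0; 62 90 -83 0 0; 62 93 -86 0 0; 62 93 -86 0 0'; python3 -m pendant '62 0 0 0 0; 62 0 0 0 0'
python3 - <<'E'
from h import *
c=r.capture("wrist"); im=c["image"]; cv2.imwrite("pics/w15.png",im); s=r.get_state(); print(s["ee_pos"],s["eef_rot"],s["grip_width"])
for n in ["top","scene"]:
  c=r.capture(n); cv2.imwrite(f"pics/{n}15.png",c["image"])
E
```

```text
time_s: 39.0
ee_pos: [0.4439, -0.0076, 0.1453]
eef_rot: [-3.142, -0.001, -0.005]
wrist_force: [-0.4, -0.4, -2.2]
grip_width: 0.066
time_s: 39.8
ee_pos: [0.537, 0.0853, 0.1568]
eef_rot: [-3.142, 0.001, -0.005]
wrist_force: [-0.6, 0.4, -3.4]
grip_width: 0.0661
time_s: 40.6
ee_pos: [0.6296, 0.1698, 0.1572]
eef_rot: [3.141, 0.001, -0.005]
wrist_force: [-0.7, -0.2, -2.7]
grip_width: 0.0661
time_s: 40.8
ee_pos: [0.6294, 0.1685, 0.1578]
eef_rot: [3.141, 0.0, -0.006]
wrist_force: [0.2, 0.1, -2.3]
grip_width: 0.0663
[0.62952448 0.16860644 0.15793052] [ 3.14111087e+00  4.65723295e-05 -5.78025144e-03] 0.06625485543542946
```

View pics/w15.png

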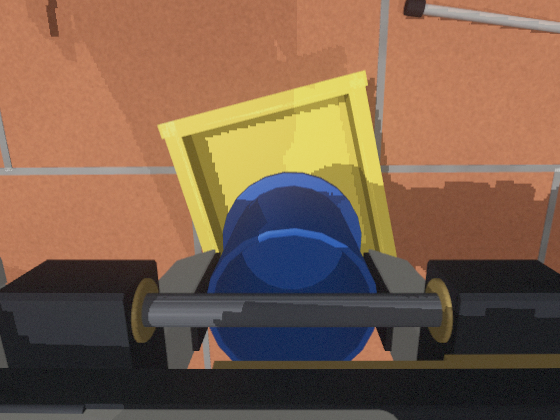

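View pics/scene15.png

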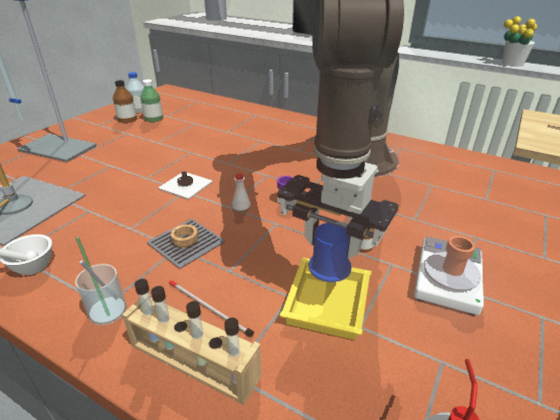

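Run:
```python
from h import *
c=r.capture("wrist"); P=plane(c,[(160,125),(366,72)],.030)[:,:2]; print(P,np.linalg.norm(P[1]-P[0]))
e=(P[1]-P[0]); L=np.linalg.norm(e); e/=L; n=np.array([-e[1],e[0]]); n=n if n[0]<0 else -n
print("yaw normal",np.degrees(np.arctan2(-n[1],-n[0])),"c if 166 deep",P.mean(0)+n*.083,"c if 150 deep",P.mean(0)+n*.075)
```

```text
[[0.69232391 0.2610493 ]
 [0.72672255 0.1168193 ]] 0.14827528319130878
yaw normal 13.414362279886777 c if 166 deep [0.62878766 0.16967898] c if 150 deep [0.6365694  0.17153492]
```

The lip edge measures 148 mm (true 150), giving a tray centre of about (0.629,0.1703), in line with the earlier cameras. Lowering the jacket.

```bash
python3 -m pendant '62 -0.5 -2 4 0; 62 -0.5 -2 14 0; 62 -0.5 -2 28 0; 62 -0.5 -2 44 0; 62 -0.5 -2 58 0; 62 -0.5 -2 70 0; 62 -0.5 -2 79 0; 62 -0.5 -2 83 0';  python3 -m pendant '62 0 0 0.5 0; 62 0 0 1.5 0; 62 0 0 2.5 0; 62 0 0 3.5 0; 62 0 0 4 0; 62 0 0 4 0'
```

```text
time_s: 41.8
ee_pos: [0.6288, 0.1712, 0.0734]
eef_rot: [3.141, 0.001, -0.005]
wrist_force: [0.1, -0.3, -2.8]
grip_width: 0.0664
time_s: 42.4
ee_pos: [0.6293, 0.1713, 0.0709]
eef_rot: [3.142, -0.0, -0.005]
wrist_force: [0.4, -0.4, -2.2]
grip_width: 0.0666
```

```bash
python3 -m pendant '62 0 0 0.5 0; 62 0 0 0.5 0;62 0 0 1 0; 62 0 0 1 0'
```

```text
time_s: 42.8
ee_pos: [0.6292, 0.1714, 0.0697]
eef_rot: [3.142, 0.0, -0.005]
wrist_force: [1.1, 0.7, -3.0]
grip_width: 0.0658
```

```bash
python3 -m pendant '62 0 0 0.5 0; 62 0 0 0.5 0;62 0 0 1 0; 62 0 0 1 0'; python3 -m pendant '62 0 0 0.5 0; 62 0 0 0.5 0'
```

```text
time_s: 43.2
ee_pos: [0.6293, 0.1714, 0.0688]
eef_rot: [3.142, 0.0, -0.005]
wrist_force: [-0.4, 0.6, -2.4]
grip_width: 0.0664
time_s: 43.4
ee_pos: [0.6292, 0.1714, 0.0682]
eef_rot: [3.142, 0.0, -0.005]
wrist_force: [-0.3, -0.7, -1.4]
grip_width: 0.0663
```

```bash
python3 -m pendant '62 0 0 0.3 0; 62 0 0 0.3 0; 62 0 0 0.6 0; 62 0 0 0.6 0'
```

```text
time_s: 43.8
ee_pos: [0.6293, 0.1714, 0.0681]
eef_rot: [3.142, -0.0, -0.005]
wrist_force: [-3.3, -1.4, 4.2]
grip_width: 0.0665
```

The jacket is resting on the tray floor. Releasing and rising.

```bash
python3 -m pendant '67 0 0 0 0; 69 0 0 0 0; 72 0 0 0 0; 75 0 0 0 0; 79 0 0 0 0; 84 0 0 0 0; 88 0 0 0 0; 91 0 0 0 0'; python3 -m pendant '91 0 0 -4 0; 91 0 0 -14 0; 91 0 0 -32 0; 91 0 0 -58 0; 91 0 0 -88 0; 91 0 0 -115 0; 91 0 0 -135 0; 91 0 0 -140 0'; python3 -m pendant '91 0 0 0 0; 91 0 0 0 0'
python3 - <<'E'
from h import *
c=r.capture("wrist"); im=c["image"]; cv2.imwrite("pics/w16.png",im); s=r.get_state(); print(s["ee_pos"],s["eef_rot"],s["grip_width"])
p,uv=pts(c); near=np.hypot(p[:,0]-.629,p[:,1]-.171)<.05
q=p[near&(p[:,2]>.079)&(p[:,2]<.089)]; print("rim",len(q),circ(q),np.median(q[:,2]))
E
```

```text
time_s: 44.6
ee_pos: [0.6293, 0.1713, 0.0677]
eef_rot: [3.142, -0.0, -0.005]
wrist_force: [0.3, 0.3, -0.6]
grip_width: 0.09
time_s: 45.4
ee_pos: [0.6305, 0.1721, 0.2114]
eef_rot: [-3.14, -0.005, -0.005]
wrist_force: [-0.6, 0.1, 0.4]
grip_width: 0.091
time_s: 45.6
ee_pos: [0.6288, 0.171, 0.2067]
eef_rot: [3.141, 0.001, -0.005]
wrist_force: [-0.3, -0.3, -0.3]
grip_width: 0.0913
[0.62863655 0.17099216 0.20637478] [ 3.14081485e+00  2.00982231e-03 -5.05881878e-03] 0.09100520090816729
rim 1216 (0.629802405834198, 0.17075753211975098, 0.03303954377770424) 0.08304364292624086
```

View pics/w16.png

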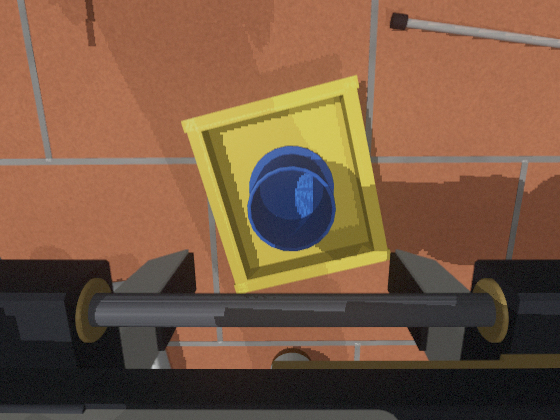

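The jacket stands upright in the middle of the tray, rim at (0.6298,0.1708). I'll move aside for a final overall check.

```bash
python3 -m pendant '91 -5 5 -15 0; 91 -20 20 -40 0; 91 -40 45 -70 0; 91 -60 75 -90 0; 91 -80 105 -100 0; 91 -95 130 -100 0; 91 -100 140 -100 0; 91 -100 140 -100 0'; python3 -m pendant '91 0 0 0 0; 91 0 0 0 0;91 0 0 0 0; 91 0 0 0 0'
python3 - <<'E'
from h import *
ims=[]
for n in ["top","scene"]:
  c=r.capture(n); ims.append(c["image"]); p,_=pts(c)
  def cyl(lab,x,y,z0,z1):
    q=p[(np.hypot(p[:,0]-x,p[:,1]-y)<.045)&(p[:,2]>z0)&(p[:,2]<z1)]; print(n,lab,len(q),np.round(circ(q),4) if len(q)>4 else "", np.round(np.median(q[:,2]),3) if len(q) else "")
  cyl("lid knob",.4265,-.3725,.037,.05); cyl("cup rim",.464,.371,.113,.124); cyl("collar top",.6275,-.198,.027,.037); cyl("jacket rim",.629,.171,.079,.09)
  cyl("flask",.432,-.174,.085,.1); cyl("bottle",.43,.172,.078,.09); cyl("purple",.35,-.08,.06,.075)
  cv2.imwrite(f"pics/{n}17.png",c["image"])
E
```

```text
time_s: 46.45
ee_pos: [0.5281, 0.0302, 0.3081]
eef_rot: [3.141, -0.0, -0.008]
wrist_force: [0.4, 0.6, 0.2]
grip_width: 0.091
time_s: 46.85
ee_pos: [0.5288, 0.0328, 0.3074]
eef_rot: [-3.141, 0.001, -0.004]
wrist_force: [-0.0, -0.4, -0.3]
grip_width: 0.0909
top lid knob 37 [ 0.4245 -0.372   0.008 ] 0.043
top cup rim 191 [0.4622 0.3708 0.0252] 0.118
top collar top 241 [ 0.627  -0.1977  0.0321] 0.032
top jacket rim 62 [0.6284 0.1783 0.0311] 0.084
top flask 0  
top bottle 75 [0.4264 0.1728 0.0111] 0.085
top purple 0  
scene lid knob 15 [ 0.4298 -0.3702  0.008 ] 0.041
scene cup rim 184 [0.4656 0.3709 0.0263] 0.116
scene collar top 202 [ 0.6277 -0.1984  0.0328] 0.03
scene jacket rim 192 [0.6308 0.1706 0.0344] 0.081
scene flask 43 [ 0.433  -0.1752  0.01  ] 0.092
scene bottle 60 [0.4296 0.1715 0.0118] 0.083
scene purple 112 [ 0.3535 -0.0821  0.0266] 0.065
```

View pics/top17.png

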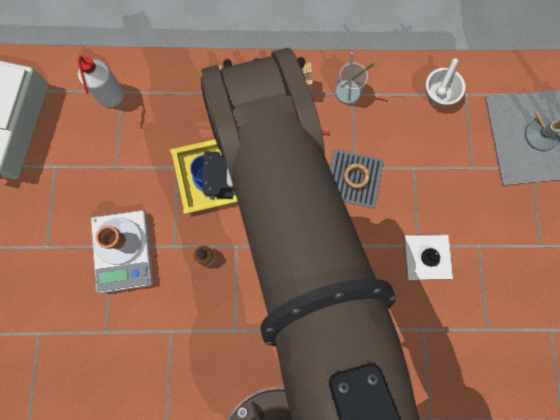

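View pics/scene17.png

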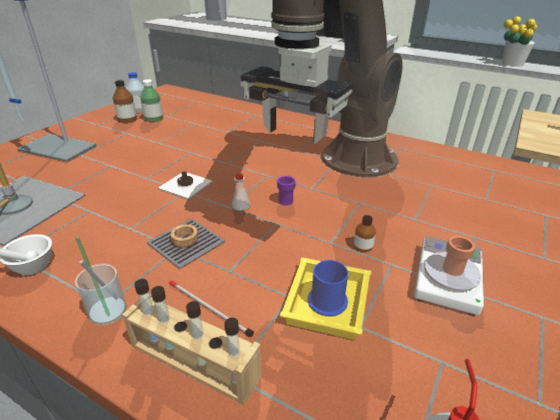

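The scene picture shows the lid (185,182), cup (460,255), collar (184,236) and jacket (330,285) standing on their places. The flask, bottle and purple cup are where they were. Handing in.

```bash
python3 -c "
from rig import r
print(r.job_done())"
```

```text
the job is handed in; nothing more can be done
None
```

The calorimeter is apart, in the order asked: lid (knob up) on the white tile, cup on the balance pan, collar on the grey mat, jacket in the yellow tray. The job was handed in at about 47 s of the 128 s limit; no verdict was reported.

**Placing:** Wrist-camera checks after each release put every part within about 2 mm of the middle of its place. Each was lowered in small steps to a light contact (4–8 N at the wrist) before the fingers opened, and all four stand upright.

**Left alone:** The flask and the brown bottle read within 2 mm of where they started. The purple look-alike reads about 4 mm from its first measurement, but the two readings came from different cameras. It was never touched, and the cameras disagree by that much on fixed things too.

**Checks that disagreed or failed:**
- The top and scene cameras differ by 2–5 mm in x, as they did at the start, so I relied on the wrist camera.
- In the last top picture the arm hid the flask, the purple cup and part of the tray. That picture's jacket reading, about 7 mm off in y, is therefore not reliable; the wrist and scene cameras both show the jacket centred.

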